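Close the turn-buttons over a ukulele back

ROBOT

A 6-joint arm with a two-finger parallel gripper is mounted at the origin on the work surface. World frame = base frame: x ahead of the robot, y to its left, z up, the work surface at z = 0. Lengths are in m, angles in rad, forces in N, time in s.
With the tool pointing down it reaches from about 0.3 to 0.95 m from the base axis. Payload 3.1 kg.
Tool frame: the origin (TCP) lies between the finger pads; the fingertips stand 8 mm ahead of it and the grasp point (between the pads) lies 11 mm behind it; z points along the fingers, y is the direction in which the jaws open and shut (so a half turn about z gives the same grasp; the last joint's range is limited). The gripper opens to 85 mm and grips with 20 to 120 N. Pads are 22 mm wide; open, the fingers measure 114 mm over their backs; the gripper's body (76 mm by 85 mm) begins 54 mm behind the grasp point. The pads swing forward as they close: fully open they stand 13 mm farther back than shut.
Start: joints at [1.073, 0.308, 1.634, -0, 1.2, -0.07], TCP at [0.259, 0.569, 0.207] pointing down, gripper open.
Joint ranges: [-3.06, 3.06], [-0.79, 1.96], [0.05, 2.63], [-1.19, 4.34], [0.05, 2.64], [-2.94, 2.94]. Speed limits (rad/s): [2.79, 2.79, 3.14, 3.14, 3.14, 3.14].

INTERFACE

Orientations are given as a unit quaternion [w, x, y, z].
In Python, from bench import sense, snapshot, order gives the robot as it stands.
- The arm moves only by the tool jog_arm, never from a script. Its argument "increments" is a list of rows, each an object with "delta_pos": the shift along the tool's x, y, z in cm, a list of three; "twist": the turn, a rotation vector about the tool's x, y, z in degrees, a list of three; "claw": the opening, from 0 (shut) to 1 (fully open). In form: [{"delta_pos": [dx, dy, dz], "twist": [ax, ay, az], "claw": claw}, ...]. A call has 1 to 20 rows; each row shifts and turns the commanded pose from where the row before left it, along the tool's axes as they then stand; what a row does not reach is not made up. A row lasts 1/8 s, in which the tool goes at most 62.5 mm and 10.7 degrees, less where a joint would pass 70% of its speed; a pose out of reach is approached as far as the arm can. A call is refused whole if a number of a shift passes 6.25 or a number of a turn 10.7, either way. A call with a gripper value outside its range is refused whole. The fingers move at their own pace and stop on an object; the grip force is fixed at half the most. Time passes only in rows, so rows that do not move let the fingers close. It gives the time, the measured TCP pose, the force and the opening at its end, in the units of the state.
- sense(): the state, without advancing time (a new reading comes with each control period).
- snapshot(name): name is "scene" or "top" or "wrist"; returns a dict with "color" (384x512x3 uint8, red, green, blue), "intrinsics" (3x3 intrinsics, pixels), "dist_coeffs" ([k1, k2, p1, p2, k3] as OpenCV has them; the pictures are not rectified), "origin" and "rotation" of the camera in the world. Camera axes: x right, y up, looking along -z (the intrinsics and any distortion apply to the point x, -y, -z); pixel columns grow to the right and rows downward; lengths in m; the calibration is good to about 2 mm. A picture is of the moment at which its call begins. There is no depth.
- order.sign_off(): hands the job in, once; it reports no verdict.
The state is a dict: "time": time; "joint_positions": joint angles; "qd": joint speeds; "joint_torque": joint torques, N m; "position": TCP position; "tool_rot": TCP orientation; "force": force on the tool from outside, world axes, zero at the start; "moment": the same for the moment, N m; "grip_width": finger opening in m.
Only numpy, scipy, OpenCV 4.12 (cv2) and the standard library are available. Lean on these libraries where they do the work, as an engineer would, in place of code of your own. Each camera call takes 0.05 s, during which the arm holds its last target. There are 200 camera calls.

TASK

The ukulele back lies loose on its work board. With one finger, gently push the arm of each wooden turn-button round until it points square in over the plate, so that all three hold it down; one that already points square in can be left. Do not pinch the turn-buttons, do not lift or shift the plate, and leave the glue bottle, sanding block and screwdriver where they are.

Things in the scene. Friction and masses are not known exactly. Their poses are not given: they have to be found in the camera images.
- board: Fixed plywood work board, 300 (x) x 380 (y) x 18 mm high, flat on the bench; origin = centre of its underside, axes along its sides. A 12 mm high wooden fence strip stands on it at its far side (board x 96 to 112 mm, y -98 to +33 mm).
- plate: Loose ukulele back plate of thin brown wood lying on the board, guitar-shaped, 175 (x) x 240 (y) mm, 4 mm thick, its top 22 mm above the bench; origin = middle of its underside, on the board's centre to 2 mm. Rounded wide end of radius 87.5 mm (centre at y -32.5 mm), narrower end of radius 65 mm (centre at y +55 mm). Three light braces across its middle stand 6 mm higher (28 mm above the bench) and reach at most 35 mm either side of its centre line, at y -45, 0 and +52 mm.
- near_button (a joint): Angle (rad) of the near turn-button, a dark wooden bar on an upright pivot screw at the board's near (-x) side (117.5 mm from the board's centre, at board y -32.5 mm); closed = pointing along the board's +x. 0 = pointing square in over the plate; positive = turned anticlockwise seen from above; stops at -1.9 and +1.9. Turns with light friction (about 0.1 N m, some 1.5 N at the tip) and stays where it is left.
- near_pivot (a point): Centre of the near turn-button's pivot, on the bar's top face, 43 mm above the bench, about 30 mm outside the plate's edge. The bar is 24 mm wide and 18 mm thick (underside 25 mm above the bench, 3 mm clear of the plate), with a round tail of radius 12 mm about the pivot and a slotted screw head (2 mm high) on it.
- near_tip (a point): Middle of the end of the near turn-button's bar, on its top face, 75 mm from the pivot.
- left_button (a joint): Angle (rad) of the left turn-button, a dark wooden bar on an upright pivot screw at the board's +y end (150 mm from its centre, at board x 0); closed = pointing along the board's -y. 0 = pointing square in over the plate; positive = turned anticlockwise seen from above; stops at -1.9 and +1.9. Turns with light friction (about 0.1 N m, some 1.5 N at the tip) and stays where it is left.
- left_pivot (a point): Centre of the left turn-button's pivot, on the bar's top face, 43 mm above the bench, about 30 mm outside the plate's edge. The bar is 24 mm wide and 18 mm thick (underside 25 mm above the bench, 3 mm clear of the plate), with a round tail of radius 12 mm about the pivot and a slotted screw head (2 mm high) on it.
- left_tip (a point): Middle of the end of the left turn-button's bar, on its top face, 75 mm from the pivot.
- right_button (a joint): Angle (rad) of the right turn-button, a dark wooden bar on an upright pivot screw at the board's -y end (150 mm from its centre, at board x 0); closed = pointing along the board's +y. 0 = pointing square in over the plate; positive = turned anticlockwise seen from above; stops at -1.9 and +1.9. Turns with light friction (about 0.1 N m, some 1.5 N at the tip) and stays where it is left.
- right_pivot (a point): Centre of the right turn-button's pivot, on the bar's top face, 43 mm above the bench, about 30 mm outside the plate's edge. The bar is 24 mm wide and 18 mm thick (underside 25 mm above the bench, 3 mm clear of the plate), with a round tail of radius 12 mm about the pivot and a slotted screw head (2 mm high) on it.
- right_tip (a point): Middle of the end of the right turn-button's bar, on its top face, 75 mm from the pivot.
- glue: Bystander: standing white glue bottle, 56 mm across, 110 mm high; origin at the centre of its underside.
- sander: Bystander: loose grey sanding block, 60 x 110 x 32 mm high; origin at the centre of its underside.
- driver: Bystander: screwdriver with a dark wooden handle, lying on the bench beyond the board; origin on its underside, x along the tool.
There are look-alikes about, which are no part of the job. Of the things shaped like the plate, the brown one is meant.

How it is judged:
By the outcome, as a careful person would: the job done as asked, in the order asked, and still so for the second after the job is handed in, with the robot touching nothing.
It also fails if it takes over 64 s, if anything falls off the work surface, if the arm or the gripper's body presses on something with over 40 N, if the wrist force passes 120 N, or if a joint passes its speed limit or range.

## Working session

There is one attempt and no reset: what is moved stays moved. The work goes in short steps, Python scripts to look and compute and a tool call to move; the robot and the scene stay as the last step left them, time stands still between calls to the robot, and variables do not carry over. Pictures are saved under pics/ and viewed, about 8 in all and at most 12, crops included, and the job is handed in when it is done.

Besides the shell and the picture viewer there is one more tool, called after "Request:" as a command line: name --argument value ..., lists and objects as JSON in quotes. jog_arm: Moves the arm, as the interface text tells. Its arguments: {"type":"object","properties":{"increments":{"type":"array","items":{"type":"object","properties":{"delta_pos":{"type":"array","items":{"type":"number"}},"twist":{"type":"array","items":{"type":"number"}},"claw":{"type":"number"}}}}},"required":["increments"]}

```bash
mkdir -p pics; ls; python3 - <<'E'
from bench import sense,snapshot
import cv2,numpy as np
s=sense();print(s)
for n in("top","scene"):
    p=snapshot(n);cv2.imwrite(f"pics/{n}0.png",p["color"][:,:,::-1]);print(n,p["intrinsics"],p["dist_coeffs"],p["origin"],p["rotation"])
E
```

```text
pics
{'time': 0.0, 'joint_positions': array([ 1.07330286e+00,  3.09037302e-01,  1.63519870e+00, -2.33340283e-05,
        1.19967582e+00, -6.97020388e-02]), 'qd': array([0.00043835, 0.00197947, 0.00030234, 0.00189273, 0.00107753,
       0.00087665]), 'joint_torque': array([ 9.50976464e-04, -4.15237963e+01, -2.76673704e+01,  1.38476285e-04,
        9.99064010e-03,  2.77191458e-05]), 'position': array([0.25890124, 0.56788845, 0.20592123]), 'tool_rot': array([-3.14031961e-04,  2.12264149e-01,  9.77211638e-01, -1.11630786e-03]), 'force': array([-0.21300519,  0.37327406,  0.28464335]), 'moment': array([ 0.01853838, -0.02606889, -0.02559338]), 'grip_width': 0.08540572037222618}
top [[353.22888881   0.         253.32820253]
 [  0.         353.22888881 188.18100544]
 [  0.           0.           1.        ]] [-0.10669503  0.          0.          0.          0.        ] [0.4600945  0.02157581 0.94037619] [ 0.71317843  0.03270757 -0.02490492 -0.69977602]
scene [[364.85956835   0.         256.85076769]
 [  0.         364.85956835 186.9294908 ]
 [  0.           0.           1.        ]] [-0.11950719  0.          0.          0.          0.        ] [1.12354023 0.28388031 0.81515268] [0.52621983 0.1914348  0.28680828 0.77729429]
```

View pics/top0.png

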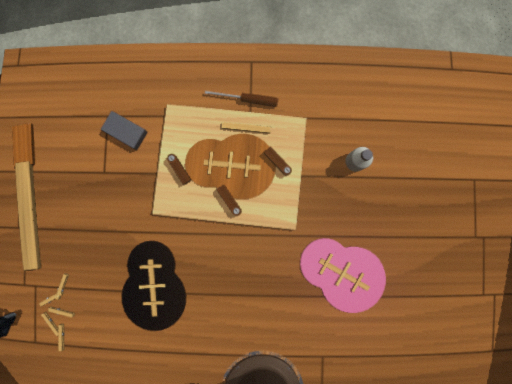

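View pics/scene0.png

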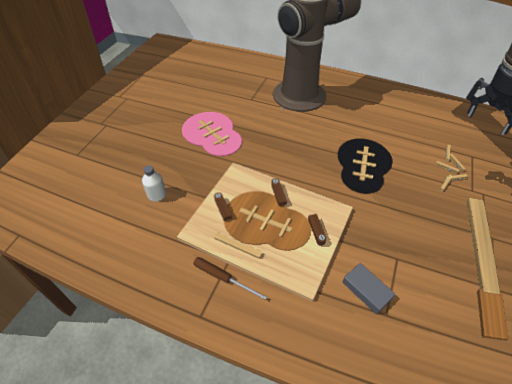

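The brown plate on the pale board, top (230,165), is the one meant. The look-alikes are the black plate at (153,285) and the pink one at (345,275). The buttons' bars are at about (178,170) left, (228,200) near and (277,161) right. I'll check the choice in one close crop.

```bash
cat > h.py <<'E'
import numpy as np,cv2
from scipy.spatial.transform import Rotation as R
def rot(q): return R.from_quat([q[1],q[2],q[3],q[0]]).as_matrix()
def ray(p,uv,z):
    n=cv2.undistortPoints(np.array(uv,float).reshape(-1,1,2),p["intrinsics"],p["dist_coeffs"]).reshape(-1,2)
    d=np.c_[n[:,0],-n[:,1],-np.ones(len(n))]@rot(p["rotation"]).T
    o=np.array(p["origin"]); return (o+d*((z-o[2])/d[:,2])[:,None])[:,:2]
E
python3 - <<'E'
from bench import snapshot
from h import *
p=snapshot("top");c=p["color"][:,:,::-1]
cv2.imwrite("pics/crop1.png",cv2.resize(c[95:235,145:315],None,fx=4.5,fy=4.2857,interpolation=cv2.INTER_CUBIC) if 0 else cv2.resize(c[95:235,145:315],None,fx=4,fy=4,interpolation=cv2.INTER_CUBIC))
hsv=cv2.cvtColor(c.copy(),cv2.COLOR_BGR2HSV)
for n,uv in dict(L=(178,170),N=(228,200),R=(277,161),plate=(220,180),board=(175,200),bench=(220,250)).items(): print(n,hsv[uv[1],uv[0]])
E
```

```text
L [ 11 163  89]
N [ 12 174  95]
R [ 13 165  99]
plate [ 15 183 163]
board [ 20 115 208]
bench [ 15 177 143]
```

View pics/crop1.png

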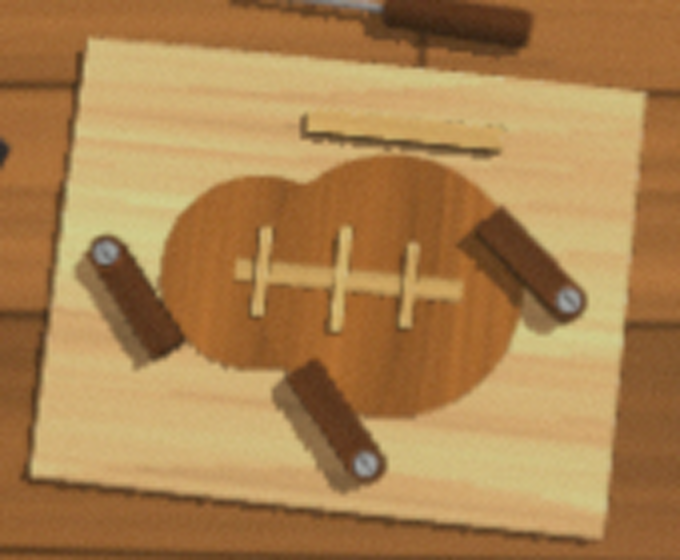

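The crop confirms the choice: the brown plate on the pale board with three dark bars. In the crop, screw heads are at (106,251), (366,463) and (569,299), tips at (167,350), (298,368) and (488,222), and board corners at (88,38), (647,92), (604,541) and (30,478).

```bash
python3 - <<'E'
from bench import snapshot,sense
from h import *
p=snapshot("top")
f=lambda a:np.array(a)/4+[145-.375,95-.375]
C=ray(p,f([(88,38),(647,92),(604,541),(30,478)]),.018) # far-left,far-right,near-right,near-left
b=np.array([[.15,.19],[.15,-.19],[-.15,-.19],[-.15,.19]])
M,_=cv2.estimateAffinePartial2D(b,C);yaw=np.arctan2(M[1,0],M[0,0]);o=C.mean(0)
print("board",o,np.degrees(yaw),np.hypot(*M[:,0]))
Rz=np.array([[np.cos(yaw),-np.sin(yaw)],[np.sin(yaw),np.cos(yaw)]])
P=ray(p,f([(366,463),(106,251),(569,299)]),.045);T=ray(p,f([(298,368),(167,350),(488,222)]),.043)
N=np.array([[-.1175,-.0325],[0,.15],[0,-.15]]);cl=np.radians([0,-90,90])
for i,n in enumerate("NLR"):
    v=T[i]-P[i];a=np.arctan2(v[1],v[0])-yaw-cl[i];a=(a+np.pi)%(2*np.pi)-np.pi
    print(n,"piv",P[i],"nominal",o+Rz@N[i],"tip",T[i],"len",np.hypot(*v),"ang",np.degrees(a))
    e=Rz@np.array([np.cos(cl[i]),np.sin(cl[i])]); print("  closed tip",P[i]+.075*e)
print("fence mid",o+Rz@[.104,-.03])
hsv=cv2.cvtColor(p["color"].copy(),cv2.COLOR_RGB2HSV)
print("glue",ray(p,[(362,157)],.1),"driver handle",ray(p,[(260,100)],.015),"sander",ray(p,[(124,131)],.032))
s=sense();print(rot(s["tool_rot"]).round(3))
E
```

```text
Traceback (most recent call last):
cv2.error: OpenCV(4.12.0) /io/opencv/modules/calib3d/src/ptsetreg.cpp:1108: error: (-215:Assertion failed) count >= 0 && to.checkVector(2) == count in function 'estimateAffinePartial2D'
```

```bash
python3 - <<'E'
from bench import snapshot,sense
from h import *
p=snapshot("top")
f=lambda a:np.array(a)/4+[145-.375,95-.375]
C=ray(p,f([(88,38),(647,92),(604,541),(30,478)]),.018) # far-left,far-right,near-right,near-left
b=np.array([[.15,.19],[.15,-.19],[-.15,-.19],[-.15,.19]])
M,_=cv2.estimateAffinePartial2D((b*1000).reshape(-1,1,2).copy(),(C*1000).reshape(-1,1,2).copy(),ransacReprojThreshold=20);yaw=np.arctan2(M[1,0],M[0,0]);o=C.mean(0)
print("board",o,np.degrees(yaw),np.hypot(*M[:,0]))
Rz=np.array([[np.cos(yaw),-np.sin(yaw)],[np.sin(yaw),np.cos(yaw)]])
P=ray(p,f([(366,463),(106,251),(569,299)]),.045);T=ray(p,f([(298,368),(167,350),(488,222)]),.043)
N=np.array([[-.1175,-.0325],[0,.15],[0,-.15]]);cl=np.radians([0,-90,90])
for i,n in enumerate("NLR"):
    v=T[i]-P[i];a=np.arctan2(v[1],v[0])-yaw-cl[i];a=(a+np.pi)%(2*np.pi)-np.pi
    print(n,"piv",P[i],"nominal",o+Rz@N[i],"tip",T[i],"len",np.hypot(*v),"ang",np.degrees(a))
    e=Rz@np.array([np.cos(cl[i]),np.sin(cl[i])]); print("  closed tip",P[i]+.075*e)
print("fence mid",o+Rz@[.104,-.03])
hsv=cv2.cvtColor(p["color"].copy(),cv2.COLOR_RGB2HSV)
print("glue",ray(p,[(362,157)],.1),"driver handle",ray(p,[(260,100)],.015),"sander",ray(p,[(124,131)],.032))
s=sense();print(rot(s["tool_rot"]).round(3))
E
```

```text
board [0.59444096 0.09621459] -4.963809895854943 0.9983277282029109
N piv [0.47592314 0.07465786] nominal [0.47456953 0.07400335] tip [0.53566511 0.11965902] len 0.07479444128320627 ang 41.95301315737167
  closed tip [0.55064185 0.06816837]
L piv [0.60908696 0.24622039] nominal [0.60741993 0.24565203] tip [0.54570797 0.20439705] len 0.07593475976208433 ang -51.61566131051734
  closed tip [0.60259747 0.17150167]
R piv [ 0.58293132 -0.0526028 ] nominal [ 0.58146199 -0.05322284] tip [ 6.32212388e-01 -1.23242753e-04] len 0.07199116486124321 ang -38.23588838318021
  closed tip [0.58942081 0.02211591]
fence mid [0.69545512 0.05732835]
glue [[ 0.6093596  -0.23040873]] driver handle [[0.77489637 0.01914119]] sander [[0.68111937 0.38097931]]
[[-0.91   0.415 -0.001]
 [ 0.415  0.91  -0.001]
 [ 0.    -0.001 -1.   ]]
```

Request:
jog_arm --increments '[{"delta_pos":[0,0,0],"twist":[0,0,-9.75],"claw":0},{"delta_pos":[0,0,0],"twist":[0,0,-9.75],"claw":0},{"delta_pos":[-3,-2.95,0],"twist":[0,0,0],"claw":0},{"delta_pos":[-3,-2.95,0],"twist":[0,0,0],"claw":0},{"delta_pos":[-3,-2.95,0],"twist":[0,0,0],"claw":0},{"delta_pos":[-3,-2.95,0],"twist":[0,0,0],"claw":0},{"delta_pos":[-3,-2.95,0],"twist":[0,0,0],"claw":0},{"delta_pos":[-3,-2.95,0],"twist":[0,0,0],"claw":0},{"delta_pos":[-3,-2.95,0],"twist":[0,0,0],"claw":0},{"delta_pos":[-3,-2.95,0],"twist":[0,0,0],"claw":0},{"delta_pos":[-3,-2.95,0],"twist":[0,0,0],"claw":0},{"delta_pos":[-3,-2.95,0],"twist":[0,0,0],"claw":0},{"delta_pos":[0,0,3],"twist":[0,0,0],"claw":0},{"delta_pos":[0,0,3],"twist":[0,0,0],"claw":0},{"delta_pos":[0,0,0],"twist":[0,0,0],"claw":0},{"delta_pos":[0,0,0],"twist":[0,0,0],"claw":0}]'

```text
time: 2.25
position: [0.533, 0.2489, 0.1481]
tool_rot: [0.001, 0.044, 0.999, 0.0]
force: [0.3, 0.0, -0.2]
grip_width: 0.0
```

```bash
cat >> h.py <<'E'
from bench import sense,snapshot
O=np.array([.5959,.0968]);YAW=np.radians(-4.96)
RZ=R.from_euler('z',YAW).as_matrix()[:2,:2]
def bd(xy): return (np.array(xy)-O)@RZ*1000
def where():
    s=sense();m=rot(s["tool_rot"])
    print("t",s["time"],"board xy mm",bd(s["position"][:2]).round(1),"z",s["position"][2].round(4),"tooly deg",np.degrees(np.arctan2(m[1,1],m[0,1])-YAW).round(1),"tilt",m[:,2].round(3),"F",s["force"].round(1),"w",s["grip_width"].round(4))
E
python3 -c "
from h import *
where()
p=snapshot('scene');cv2.imwrite('pics/s1.png',p['color'][100:340,130:400,::-1].repeat(2,0).repeat(2,1))"
```

```text
Traceback (most recent call last):
  File "h.py", line 14, in where
    print("t",s["time"],"board xy mm",bd(s["position"][:2]).round(1),"z",s["position"][2].round(4),"tooly deg",np.degrees(np.arctan2(m[1,1],m[0,1])-YAW).round(1),"tilt",m[:,2].round(3),"F",s["force"].round(1),"w",s["grip_width"].round(4))
                                                                                                                                                                                                                     ^^^^^^^^^^^^^^^^^^^^^
AttributeError: 'float' object has no attribute 'round'
```

```bash
sed -i 's/s\["grip_width"\].round(4)/s["grip_width"]/' h.py
python3 -c "
from h import *
where()
p=snapshot('scene');cv2.imwrite('pics/s1.png',p['color'][100:340,130:400,::-1].repeat(2,0).repeat(2,1))"
```

```text
t 2.25 board xy mm [-75.8 146.1] z 0.1481 tooly deg 90.0 tilt [ 0.001  0.    -1.   ] F [ 0.3  0.  -0.2] w 4.178441445337777e-05
```

View pics/s1.png

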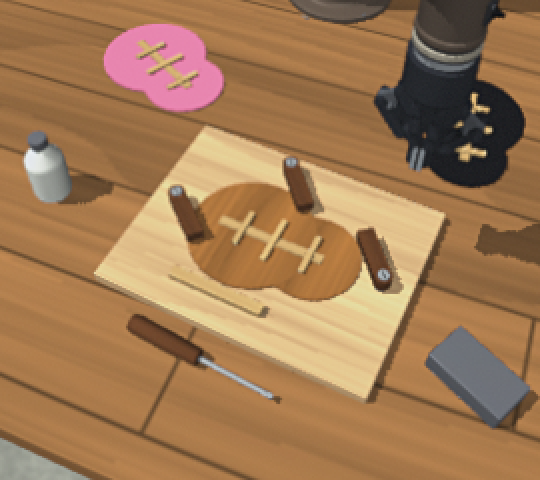

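The closed fingers hang just outside the left button, with the sander and glue well clear. I'll lower and push the left button first.

Request:
jog_arm --increments '[{"delta_pos":[0,0,3.6],"claw":0,"twist":[0,0,0]},{"delta_pos":[0,0,3.6],"claw":0,"twist":[0,0,0]},{"delta_pos":[0,0,2.5],"claw":0,"twist":[0,0,0]},{"delta_pos":[0,0,1.0],"claw":0,"twist":[0,0,0]},{"delta_pos":[0,0,0],"claw":0,"twist":[0,0,0]},{"delta_pos":[-0.6,-0.58,0],"claw":0,"twist":[0,0,0]},{"delta_pos":[-0.6,-0.58,0],"claw":0,"twist":[0,0,0]},{"delta_pos":[-0.6,-0.58,0],"claw":0,"twist":[0,0,0]},{"delta_pos":[-0.6,-0.58,0],"claw":0,"twist":[0,0,0]}]'

```text
time: 3.42
position: [0.555, 0.2228, 0.0405]
tool_rot: [0.0, 0.044, 0.999, 0.0]
force: [1.0, 0.2, 0.8]
grip_width: -0.0
```

```bash
python3 -c "
from h import *
where()"
```

```text
t 3.425 board xy mm [-51.6 121.9] z 0.0405 tooly deg 89.9 tilt [ 0.001  0.    -1.   ] F [1.  0.2 0.8] w -4.707414574138057e-05
```

Request:
jog_arm --increments '[{"delta_pos":[-0.6,-0.58,0],"claw":0,"twist":[0,0,0]},{"delta_pos":[-0.6,-0.58,0],"claw":0,"twist":[0,0,0]},{"delta_pos":[-0.6,-0.58,0],"claw":0,"twist":[0,0,0]},{"delta_pos":[-0.5,-0.48,0],"claw":0,"twist":[0,0,0]},{"delta_pos":[0,0,0],"claw":0,"twist":[0,0,0]}]'

```text
time: 4.05
position: [0.5757, 0.1989, 0.0402]
tool_rot: [0.0, 0.044, 0.999, 0.0]
force: [0.6, 0.4, -0.1]
grip_width: -0.0001
```

```bash
python3 -c "
from h import *
where()
p=snapshot('scene');cv2.imwrite('pics/s2.png',cv2.resize(p['color'][150:310,190:390,::-1],None,fx=3.5,fy=3.5,interpolation=2))"
```

```text
t 4.05 board xy mm [-29.   99.9] z 0.0402 tooly deg 89.9 tilt [ 0.  0. -1.] F [ 0.6  0.4 -0.1] w -0.00014028681667833246
```

View pics/s2.png

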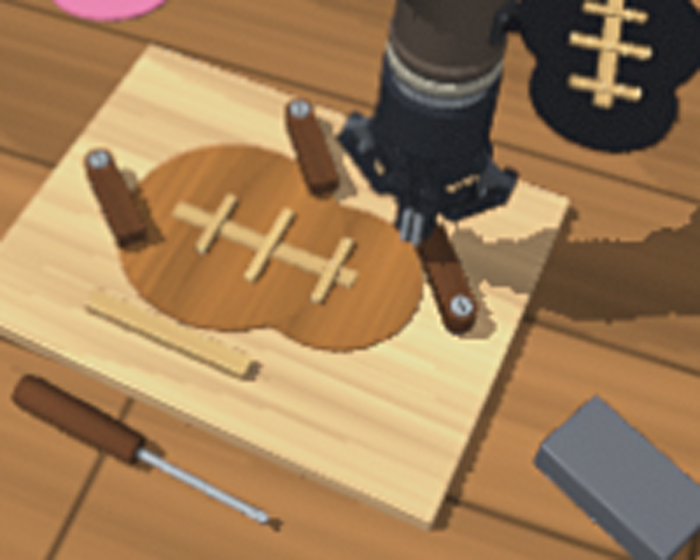

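```bash
python3 -c "
from h import *
p=snapshot('scene')
f=lambda a:np.array(a)/3.5+[190,150]
P=ray(p,f([(461,306),(299,108),(99,159)]),.045);T=ray(p,f([(434,238),(323,190),(131,242)]),.043)
print(bd(P),bd(T),bd(ray(p,f([(412,238)]),.032)))
p=snapshot('wrist');cv2.imwrite('pics/w2.png',p['color'][:,:,::-1])
"
```

```text
[[   2.12612567  152.44856008]
 [-115.9822205   -29.85768921]
 [   1.52769438 -146.48067472]] [[-46.24074104 113.27059246]
 [-50.33412703  20.99263601]
 [ 57.62418289 -85.81992934]] [[-46.75072381  96.70179506]]
```

View pics/w2.png

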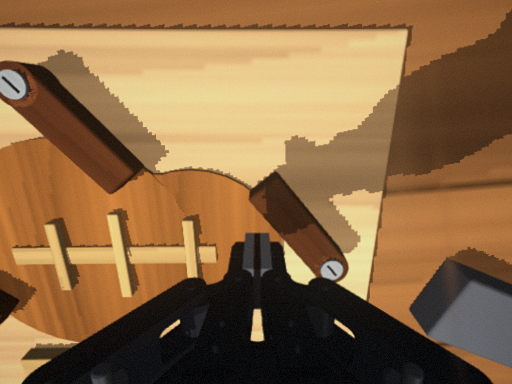

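```bash
python3 -c "
from h import *
a=snapshot('scene');b=snapshot('wrist')
def line(p,uv):
    r=np.array([*ray(p,[uv],0.)[0],0.])-np.array(p['origin']);return np.array(p['origin']),r/np.linalg.norm(r)
def tri(u,v):
    o1,d1=line(a,u);o2,d2=line(b,v)
    t=np.linalg.lstsq(np.c_[d1,-d2],o2-o1,rcond=None)[0]
    x=o1+d1*t[0];y=o2+d2*t[1];m=(x+y)/2;print(bd(m[:2]),m[2],'gap',np.linalg.norm(x-y))
print(b['origin'],b['rotation'])
f=lambda q:np.array(q)/3.5+[190,150]
tri(f((412,240)),(258,236))
tri(f((461,306)),(332,270)); tri(f((299,108)),(11,84))
print(bd(ray(b,[(332,270),(11,84),(265,185)],.044)))
cv2.imwrite('pics/w3.png',cv2.hconcat([cv2.resize(b['color'][160:300,200:300,::-1],None,fx=4,fy=4),cv2.resize(a['color'][185:255,295:345,::-1],None,fx=8,fy=8)]))
where()
"
```

```text
[0.49120545 0.20707393 0.20674085] [ 0.72720192 -0.12153893 -0.11144413  0.66632264]
[-30.46777302 101.22296223] 0.052610743023594975 gap 0.0005837546205869732
[  0.81368296 152.31211678] 0.043045262850354926 gap 0.00013904242181157612
[-117.86033929  -31.04625553] 0.043533100971061126 gap 0.0015412854872929992
[[ 1.29335882e-01  1.52079552e+02]
 [-1.18184101e+02 -3.15675784e+01]
 [-6.09182404e+01  1.05819428e+02]]
t 4.3 board xy mm [-29.7 100.5] z 0.0401 tooly deg 90.0 tilt [-0. -0. -1.] F [ 0.1 -0.  -0.3] w -3.563740354847271e-05
```

View pics/w3.png

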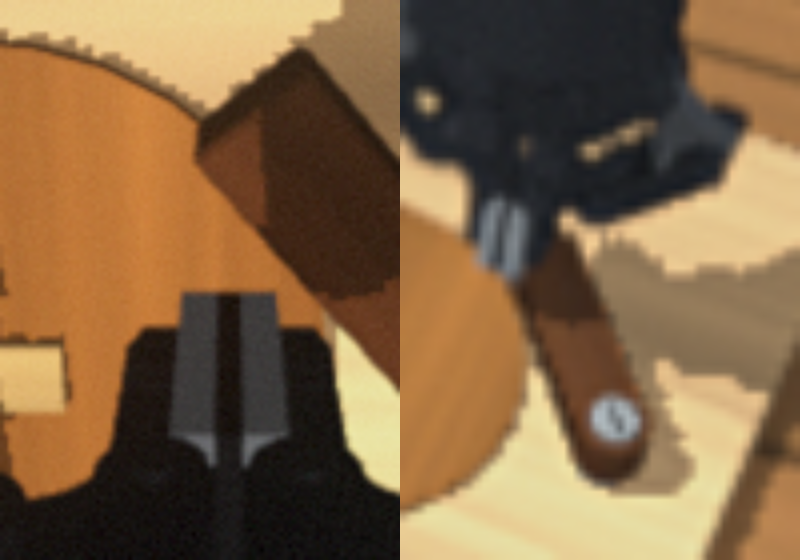

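The left bar has not moved. Two-view triangulation puts the fingertips at z ≈ 0.05, about 10 mm behind the TCP instead of 8 mm ahead, so they passed over the top. I'll go back and lower further, watching the force.

Request:
jog_arm --increments '[{"delta_pos":[0,0,-2],"claw":0,"twist":[0,0,0]},{"delta_pos":[2.3,2.3,0],"claw":0,"twist":[0,0,0]},{"delta_pos":[2.3,2.3,0],"claw":0,"twist":[0,0,0]},{"delta_pos":[0,0,2],"claw":0,"twist":[0,0,0]},{"delta_pos":[0,0,0.9],"claw":0,"twist":[0,0,0]},{"delta_pos":[0,0,0],"claw":0,"twist":[0,0,0]}]'

```text
time: 5.05
position: [0.533, 0.2481, 0.03]
tool_rot: [-0.001, 0.044, 0.999, -0.001]
force: [0.1, -0.8, -0.2]
grip_width: -0.0003
```

```bash
python3 -c "
from h import *
where()
a=snapshot('scene');b=snapshot('wrist');np.savez('/tmp/ab.npz',a=a,b=b,allow_pickle=True)
cv2.imwrite('pics/w4.png',cv2.hconcat([cv2.resize(b['color'][160:300,200:300,::-1],None,fx=4,fy=4),cv2.resize(a['color'][160:244,275:335,::-1],None,fx=6.6667,fy=6.6667,dsize=None)[:560,:400]]))
"
```

```text
t 5.05 board xy mm [-75.8 145.3] z 0.03 tooly deg 89.9 tilt [-0.002 -0.001 -1.   ] F [ 0.1 -0.8 -0.2] w -0.00025731553720130757Traceback (most recent call last):
  File "<string>", line 5, in <module>
    cv2.imwrite('pics/w4.png',cv2.hconcat([cv2.resize(b['color'][160:300,200:300,::-1],None,fx=4,fy=4),cv2.resize(a['color'][160:244,275:335,::-1],None,fx=6.6667,fy=6.6667,dsize=None)[:560,:400]]))
                                                                                                       ~~~~~~~~~~^^^^^^^^^^^^^^^^^^^^^^^^^^^^^^^^^^^^^^^^^^^^^^^^^^^^^^^^^^^^^^^^^^^^^^
cv2.error: OpenCV(4.12.0) :-1: error: (-5:Bad argument) in function 'resize'
> Overload resolution failed:
>  - argument for resize() given by name ('dsize') and position (2)
>  - argument for resize() given by name ('dsize') and position (2)
```

```bash
python3 -c "
from h import *
a=snapshot('scene')
cv2.imwrite('pics/w4.png',cv2.resize(a['color'][160:244,270:345,::-1],None,fx=7,fy=7))
"
```

```text
(no output)
```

View pics/w4.png

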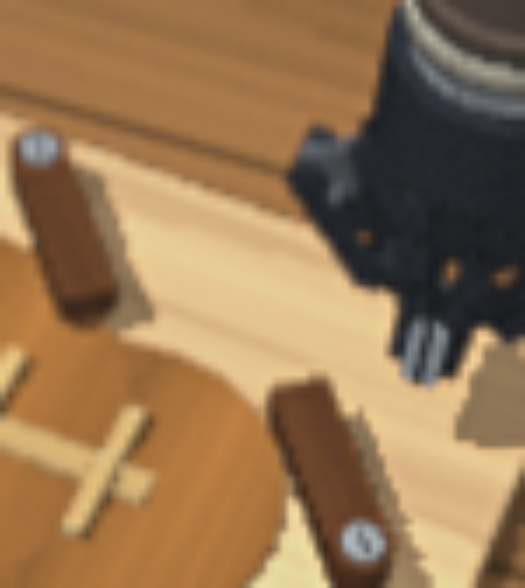

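Clear view: the fingertip end is at crop (422,384), so scene pixel (330.3,214.9). The bar is untouched at lower left.

```bash
python3 -c "
from h import *
a=snapshot('scene')
for z in (.02,.03,.04,.05): print(z,bd(ray(a,[(330.3,214.9)],z)))
print(bd(ray(a,[(270+400/7,160+385/7),(270+445/7,160+385/7)],.035)))
where()"
```

```text
0.02 [[-92.04850863 145.58958384]]
0.03 [[-84.48344735 146.67629428]]
0.04 [[-76.91838606 147.76300472]]
0.05 [[-69.35332477 148.84971516]]
[[-76.6479065  139.79454893]
 [-84.27294642 155.1474227 ]]
t 5.25 board xy mm [-74.5 146. ] z 0.0315 tooly deg 89.9 tilt [ 0.001  0.    -1.   ] F [-0.7  0.2 -0.4] w -0.000480912041751136
```

Request:
jog_arm --increments '[{"delta_pos":[0,0,0.5],"claw":0,"twist":[0,0,0]},{"delta_pos":[0,0,0.4],"claw":0,"twist":[0,0,0]},{"delta_pos":[0,0,0],"claw":0,"twist":[0,0,0]}]'

```text
time: 5.62
position: [0.5329, 0.2489, 0.0216]
tool_rot: [-0.001, 0.044, 0.999, -0.0]
force: [0.2, 0.2, -0.2]
grip_width: 0.0001
```

Request:
jog_arm --increments '[{"delta_pos":[-0.6,-0.58,0],"claw":0,"twist":[0,0,0]},{"delta_pos":[-0.6,-0.58,0],"claw":0,"twist":[0,0,0]},{"delta_pos":[-0.6,-0.58,0],"claw":0,"twist":[0,0,0]},{"delta_pos":[-0.6,-0.58,0],"claw":0,"twist":[0,0,0]}]'

```text
time: 6.12
position: [0.5559, 0.2233, 0.0223]
tool_rot: [0.0, 0.044, 0.999, 0.0]
force: [-1.0, -0.5, -0.2]
grip_width: -0.0
```

```bash
python3 -c "
from h import *
where()
b=snapshot('wrist');c=b['color'];cv2.imwrite('pics/w5.png',c[:,:,::-1])
hsv=cv2.cvtColor(c.copy(),cv2.COLOR_RGB2HSV);print(bd(ray(b,[(332,270)],.044)))
"
```

```text
t 6.125 board xy mm [-50.7 122.6] z 0.0223 tooly deg 89.9 tilt [ 0.  0. -1.] F [-1.  -0.5 -0.2] w -4.2580679588121816e-05
[[-33.34503545 168.56789877]]
```

View pics/w5.png

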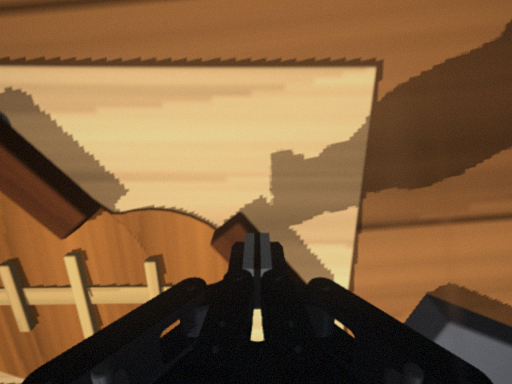

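The bar tip shows left of the fingers, with corners at about (243,212) and (212,235).

```bash
python3 -c "
from h import *
b=snapshot('wrist')
print(bd(ray(b,[(243,212),(212,235)],.043)))
for z in (.02,.03,.04): print(bd(ray(b,[(258,234)],z)))
"
```

```text
[[-70.4196362  114.47285471]
 [-55.80729763  96.06525887]]
[[-44.1321317  123.08892764]]
[[-49.46788555 123.05034821]]
[[-54.80363939 123.01176878]]
```

The bar still hasn't turned, with only noise-level force, so the fingertip must still be riding above it. The triangulation mixed the near and far faces. I'll go back outside the bar and feel for the board in small steps to calibrate the true fingertip height.

Request:
jog_arm --increments '[{"delta_pos":[0,0,-1.5],"claw":0,"twist":[0,0,0]},{"delta_pos":[2.4,2.3,0],"claw":0,"twist":[0,0,0]},{"delta_pos":[0,0,1.5],"claw":0,"twist":[0,0,0]},{"delta_pos":[0,0,0.4],"claw":0,"twist":[0,0,0]},{"delta_pos":[0,0,0.3],"claw":0,"twist":[0,0,0]},{"delta_pos":[0,0,0.3],"claw":0,"twist":[0,0,0]},{"delta_pos":[0,0,0],"claw":0,"twist":[0,0,0]}]'

```text
time: 7.1
position: [0.5335, 0.2485, 0.0119]
tool_rot: [-0.0, 0.044, 0.999, -0.0]
force: [-0.6, -0.1, 0.5]
grip_width: -0.0001
```

Request:
jog_arm --increments '[{"delta_pos":[0,0,0.25],"claw":0,"twist":[0,0,0]},{"delta_pos":[0,0,0.25],"claw":0,"twist":[0,0,0]},{"delta_pos":[0,0,0],"claw":0,"twist":[0,0,0]}]'

```text
time: 7.48
position: [0.5332, 0.2488, 0.0069]
tool_rot: [-0.0, 0.044, 0.999, -0.0]
force: [0.7, -0.3, 1.0]
grip_width: -0.0
```

```bash
python3 -c "
from h import *
where()
a=snapshot('scene')
cv2.imwrite('pics/s6.png',cv2.resize(a['color'][180:255,270:365,::-1],None,fx=7,fy=7))
"
```

```text
t 7.475 board xy mm [-75.6 146. ] z 0.0069 tooly deg 89.9 tilt [-0. -0. -1.] F [ 0.7 -0.3  1. ] w -2.0680745415467072e-05
```

View pics/s6.png

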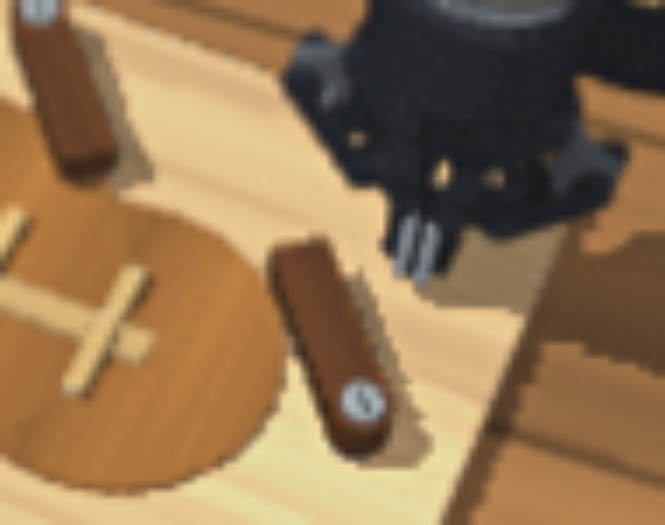

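```bash
python3 -c "
from h import *
a=snapshot('scene')
for z in (.018,.024,.03,.04): print(z,bd(ray(a,[(329.7,220)],z)))
"
```

```text
0.018 [[-76.8776653  149.60284268]]
0.024 [[-72.46420439 150.22302611]]
0.03 [[-68.05074347 150.84320953]]
0.04 [[-60.69497529 151.87684857]]
```

The previous fly-over (tip ≥ 0.043 at TCP 0.022) and this ray bound the fingertip at about 0.028–0.035 now. That is above the plate and overlaps the bar, so I'll push here.

Request:
jog_arm --increments '[{"delta_pos":[-0.6,-0.58,0],"claw":0,"twist":[0,0,0]},{"delta_pos":[-0.6,-0.58,0],"claw":0,"twist":[0,0,0]},{"delta_pos":[-0.6,-0.58,0],"claw":0,"twist":[0,0,0]},{"delta_pos":[-0.6,-0.58,0],"claw":0,"twist":[0,0,0]}]'

```text
time: 8.07
position: [0.5544, 0.2229, 0.0067]
tool_rot: [-0.001, 0.044, 0.999, -0.0]
force: [-3.1, 0.4, 1.0]
grip_width: -0.0
```

```bash
python3 -c "
from h import *
where()"
```

```text
t 8.075 board xy mm [-52.2 122.1] z 0.0067 tooly deg 89.9 tilt [-0.003 -0.    -1.   ] F [-3.1  0.4  1. ] w -3.568262669708513e-05
```

Contact now, at 3 N. Continuing.

Request:
jog_arm --increments '[{"delta_pos":[-0.6,-0.6,0],"claw":0,"twist":[0,0,0]},{"delta_pos":[-0.6,-0.6,0],"claw":0,"twist":[0,0,0]},{"delta_pos":[-0.6,-0.6,0],"claw":0,"twist":[0,0,0]},{"delta_pos":[-0.6,-0.6,0],"claw":0,"twist":[0,0,0]},{"delta_pos":[0,0,0],"claw":0,"twist":[0,0,0]}]'

```text
time: 8.7
position: [0.5785, 0.1969, 0.0075]
tool_rot: [0.001, 0.044, 0.999, -0.0]
force: [-0.0, -0.1, 0.3]
grip_width: -0.0005
```

```bash
cat >> h.py <<'E'
def bars(p,zs=.043):
    # dark-brown contours near each pivot; direction from screw to the area-centroid of the bar's top
    hsv=cv2.cvtColor(p["color"].copy(),cv2.COLOR_RGB2HSV)
    m=cv2.inRange(hsv,(3,110,40),(18,255,118))
    n,l,st,ce=cv2.connectedComponentsWithStats(m)
    for i in range(1,n):
        if st[i,4]<80: continue
        ys,xs=np.where(l==i);q=bd(ray(p,np.c_[xs,ys].astype(float),zs))
        r=cv2.minAreaRect(q.astype(np.float32)); bp=cv2.boxPoints(r);
        if np.abs(q.mean(0)).max()>200: continue
        e=bp[1]-bp[0];f=bp[2]-bp[1];L=e if np.hypot(*e)>np.hypot(*f) else f
        print("bar centre",q.mean(0).round(1),"size",np.round(r[1],1),"axis deg",np.degrees(np.arctan2(L[1],L[0])).round(1)%180,"area",st[i,4])
E
python3 -c "
from h import *
where();bars(snapshot('scene'));print();bars(snapshot('top'))"
```

```text
t 8.7 board xy mm [-26.   98.2] z 0.0075 tooly deg 89.9 tilt [ 0.002 -0.    -1.   ] F [-0.  -0.1  0.3] w -0.000543006723963326
bar centre [-78.9  -2.3] size [88.7 26.1] axis deg 39.7 area 204
bar centre [  33.6 -106.8] size [89.5 32.1] axis deg 49.8 area 272
bar centre [  6.  115.9] size [85.9 36.1] axis deg 84.9 area 315

bar centre [172.2 -55. ] size [108.5  45.8] axis deg 84.7 area 454
bar centre [  20.2 -114.1] size [83.7 34.7] axis deg 50.5 area 325
bar centre [-88.1  -5.4] size [78.7 24. ] axis deg 40.0 area 243
```

Request:
jog_arm --increments '[{"delta_pos":[1.5,0,0],"claw":0,"twist":[0,0,0]},{"delta_pos":[0,0,-3],"claw":0,"twist":[0,0,0]},{"delta_pos":[0,0,-3],"claw":0,"twist":[0,0,0]},{"delta_pos":[2.8,-2.9,0],"claw":0,"twist":[0,0,0]},{"delta_pos":[2.8,-2.9,0],"claw":0,"twist":[0,0,0]},{"delta_pos":[0,0,0],"claw":0,"twist":[0,0,0]}]'

```text
time: 9.55
position: [0.4967, 0.1447, 0.0662]
tool_rot: [-0.002, 0.044, 0.999, -0.001]
force: [0.6, -0.2, -0.2]
grip_width: -0.0003
```

```bash
python3 -c "
from h import *
where();bars(snapshot('scene'));print();p=snapshot('top');bars(p)
cv2.imwrite('pics/t7.png',cv2.resize(p['color'][95:235,145:315,::-1],None,fx=4,fy=4,interpolation=2))"
```

```text
t 9.55 board xy mm [-102.9   39.2] z 0.0662 tooly deg 89.9 tilt [-0.005 -0.001 -1.   ] F [ 0.6 -0.2 -0.2] w -0.0003295195532940007
bar centre [-78.5  -0.9] size [88.7 26.5] axis deg 39.7 area 216
bar centre [  33.4 -107. ] size [89.5 32.1] axis deg 49.8 area 274
bar centre [  6.4 115.7] size [85.7 32.6] axis deg 85.9 area 307

bar centre [172.1 -54.4] size [119.1  47.6] axis deg 82.6 area 469
bar centre [  20. -114.] size [85.4 35.3] axis deg 48.4 area 343
bar centre [ -2.8 114.1] size [ 28.5 106.6] axis deg 100.6 area 225
bar centre [-84.1  -5.8] size [143.5  31.8] axis deg 38.3 area 232
bar centre [-177.2  131.5] size [ 93.5 152.3] axis deg 104.3 area 775
```

View pics/t7.png

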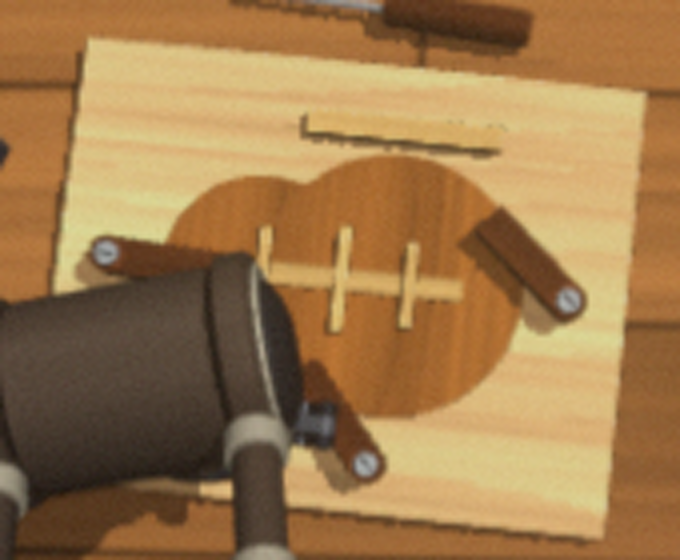

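The left bar now points in but is still about 3° short: its edge runs (125,237)→(235,254) against board edge slope 5.5°. That matches its finger offset, so I'll trim it later. Near button next.

Request:
jog_arm --increments '[{"delta_pos":[-0.5,0,0],"claw":0,"twist":[0,0,0]},{"delta_pos":[0,0,3],"claw":0,"twist":[0,0,0]},{"delta_pos":[0,0,2],"claw":0,"twist":[0,0,0]},{"delta_pos":[0,0,0.9],"claw":0,"twist":[0,0,0]},{"delta_pos":[-0.4,-0.7,0],"claw":0,"twist":[0,0,0]},{"delta_pos":[-0.4,-0.7,0],"claw":0,"twist":[0,0,0]},{"delta_pos":[-0.6,-0.6,0],"claw":0,"twist":[0,0,0]},{"delta_pos":[-0.6,-0.6,0],"claw":0,"twist":[0,0,0]}]'

```text
time: 10.65
position: [0.5246, 0.1177, 0.0088]
tool_rot: [0.0, 0.044, 0.999, 0.0]
force: [-1.7, 2.4, 1.5]
grip_width: -0.0001
```

```bash
python3 -c "
from h import *
where();bars(snapshot('scene'))"
```

```text
t 10.65 board xy mm [-72.8  14.6] z 0.0088 tooly deg 89.9 tilt [ 0.  0. -1.] F [-1.7  2.4  1.5] w -5.481295662484466e-05
bar centre [-59.9  -4.2] size [61.7 34.8] axis deg 21.0 area 151
bar centre [  33.3 -107.1] size [89.5 32.1] axis deg 49.8 area 273
bar centre [  6.4 115.9] size [85.6 32.5] axis deg 86.4 area 307
```

Request:
jog_arm --increments '[{"delta_pos":[-0.25,-0.65,0],"claw":0,"twist":[0,0,0]},{"delta_pos":[-0.25,-0.65,0],"claw":0,"twist":[0,0,0]},{"delta_pos":[-0.25,-0.65,0],"claw":0,"twist":[0,0,0]},{"delta_pos":[0,0,0],"claw":0,"twist":[0,0,0]}]'

```text
time: 11.2
position: [0.53, 0.0971, 0.0083]
tool_rot: [0.0, 0.044, 0.999, -0.0]
force: [0.6, 0.2, 1.2]
grip_width: -0.0001
```

```bash
python3 -c "
from h import *
where();p=snapshot('scene');bars(p);cv2.imwrite('pics/x.png',p['color'][:,:,::-1])"
```

```text
t 11.2 board xy mm [-65.7  -5.4] z 0.0083 tooly deg 89.9 tilt [ 0.    -0.001 -1.   ] F [0.6 0.2 1.2] w -5.210335591029678e-05
bar centre [-50.6 -25. ] size [56.5 31.5] axis deg 38.6 area 132
bar centre [  33.5 -106.8] size [86.2 32.1] axis deg 49.8 area 271
bar centre [  6.4 115.8] size [85.6 32.5] axis deg 86.4 area 306
```

Request:
jog_arm --increments '[{"delta_pos":[0,1.5,0],"claw":0,"twist":[0,0,0]},{"delta_pos":[0,0,-3],"claw":0,"twist":[0,0,0]},{"delta_pos":[0,0,-3],"claw":0,"twist":[0,0,0]},{"delta_pos":[-0.9,4.35,0],"claw":0,"twist":[0,0,0]},{"delta_pos":[-0.9,4.35,0],"claw":0,"twist":[0,0,0]},{"delta_pos":[0,0,0],"claw":0,"twist":[0,0,0]}]'

```text
time: 12.0
position: [0.5569, 0.2014, 0.0683]
tool_rot: [0.0, 0.042, 0.999, 0.0]
force: [-1.8, 0.5, -1.5]
grip_width: 0.0001
```

```bash
cat >> h.py <<'E'
def edges(p,piv,cl,rng=60):
    # sub-pixel side edges of a bar: rectify its top plane about the closed direction (board mm, 4 px/mm) and fit the brightness steps
    L=np.arange(18,70,1.);W=np.arange(-40,40.01,.5);c,s=np.cos(cl),np.sin(cl)
    g=np.array([[piv[0]+l*c-w*s,piv[1]+l*s+w*c] for l in L for w in W])/1000@RZ.T+O
    X=np.c_[g,np.full(len(g),.043)]-p["origin"];X=X@rot(p["rotation"])*[1,-1,-1]
    uv=cv2.projectPoints(X.reshape(-1,1,3),np.zeros(3),np.zeros(3),p["intrinsics"],np.array(p["dist_coeffs"]))[0].reshape(len(L),len(W),2).astype(np.float32)
    v=cv2.cvtColor(p["color"].copy(),cv2.COLOR_RGB2HSV)[:,:,2]
    return L,W,cv2.remap(v,uv,None,cv2.INTER_LINEAR)
E
python3 -c "
from h import *
where()
d=np.radians
for n in('scene','top'):
    p=snapshot(n);bars(p);t=[]
    for piv,cl in (((-117.5,-32.5),0),((0,150),-np.pi/2),((0,-150),np.pi/2)):
        L,W,g=edges(p,piv,cl);t.append(cv2.resize(g,None,fx=1.6,fy=3))
    cv2.imwrite(f'pics/r_{n}.png',cv2.resize(cv2.vconcat(t),None,fx=1.5,fy=1.2)); print(g.shape)
a=cv2.imread('pics/r_scene.png');b=cv2.imread('pics/r_top.png');cv2.imwrite('pics/r8.png',cv2.hconcat([a,b]));print(a.shape)
for n in('scene','top'):
    p=snapshot(n)
    for piv,cl in (((-117.5,-32.5),0),((0,150),-np.pi/2)):
        L,W,g=edges(p,piv,cl)
        for i in (4,14,24,34,44): print(n,cl>-1,int(L[i]),g[i,::6].tolist())
"
```

```text
t 12.0 board xy mm [-47.9 100.8] z 0.0683 tooly deg 90.2 tilt [ 0.001  0.001 -1.   ] F [-1.8  0.5 -1.5] w 0.00010037939593090846
bar centre [-65.7 -23.3] size [83.1 38.1] axis deg 1.3 area 248
bar centre [  33.6 -106.7] size [86.2 32.1] axis deg 49.8 area 272
bar centre [  6.4 115.8] size [85.6 32.5] axis deg 86.4 area 306
(52, 161)
bar centre [172.1 -54.5] size [116.3  45.8] axis deg 84.7 area 462
bar centre [  19.8 -114.3] size [85.5 34.7] axis deg 50.5 area 338
bar centre [-5.5 90.6] size [53.6 31.2] axis deg 74.8 area 148
bar centre [-76.4 -29.3] size [33.9 82.8] axis deg 179.1 area 299
(52, 161)
(562, 387, 3)
scene True 22 [231, 231, 231, 231, 231, 231, 231, 232, 233, 233, 202, 128, 97, 100, 105, 105, 109, 101, 67, 78, 134, 152, 152, 149, 149, 198, 231]
scene True 32 [231, 231, 231, 231, 230, 230, 231, 231, 232, 231, 192, 128, 98, 99, 102, 106, 110, 102, 75, 84, 134, 152, 151, 148, 149, 179, 226]
scene True 42 [231, 231, 231, 232, 231, 231, 231, 232, 233, 236, 213, 135, 96, 97, 101, 105, 109, 106, 74, 66, 126, 148, 148, 145, 148, 215, 233]
scene True 52 [218, 219, 218, 217, 215,
[... 1672 characters left out ...]
100, 110, 109, 126, 176, 188, 184, 179, 174]
top False 22 [81, 81, 81, 80, 78, 76, 77, 76, 89, 121, 152, 159, 157, 152, 127, 113, 96, 74, 59, 55, 49, 47, 48, 48, 50, 52, 51]
top False 32 [58, 54, 61, 66, 82, 93, 99, 102, 104, 107, 97, 84, 64, 51, 47, 43, 44, 46, 46, 44, 46, 47, 50, 46, 47, 49, 55]
top False 42 [40, 43, 43, 42, 44, 45, 45, 47, 54, 60, 59, 55, 47, 52, 70, 76, 83, 112, 119, 120, 132, 154, 178, 201, 215, 218, 220]
top False 52 [39, 41, 41, 42, 40, 43, 40, 50, 57, 72, 85, 90, 94, 99, 100, 104, 122, 153, 166, 165, 166, 166, 164, 166, 167, 170, 188]
top False 62 [51, 70, 77, 75, 58, 50, 65, 82, 72, 89, 96, 92, 94, 97, 101, 104, 127, 163, 169, 170, 171, 170, 167, 170, 170, 167, 169]
```

Near is within about 1.5° of square and left is about −3°. I'll trim the left.

Request:
jog_arm --increments '[{"delta_pos":[0,-0.5,3],"claw":0,"twist":[0,0,0]},{"delta_pos":[0,0,2],"claw":0,"twist":[0,0,0]},{"delta_pos":[0,0,1],"claw":0,"twist":[0,0,0]},{"delta_pos":[-0.8,0,0],"claw":0,"twist":[0,0,0]},{"delta_pos":[-0.8,0,0],"claw":0,"twist":[0,0,0]},{"delta_pos":[-0.5,0,0],"claw":0,"twist":[0,0,0]},{"delta_pos":[-0.4,0,0],"claw":0,"twist":[0,0,0]},{"delta_pos":[0,0,0],"claw":0,"twist":[0,0,0]}]'

```text
time: 13.2
position: [0.5816, 0.1909, 0.0085]
tool_rot: [0.0, 0.044, 0.999, 0.0]
force: [-0.3, 0.8, -0.4]
grip_width: -0.0004
```

```bash
python3 -c "
from h import *
where();bars(snapshot('scene'))"
```

```text
t 13.2 board xy mm [-22.4  92.5] z 0.0085 tooly deg 89.9 tilt [ 0.001  0.    -1.   ] F [-0.3  0.8 -0.4] w -0.0003697883791713703
bar centre [-65.4 -23.3] size [83.1 38.1] axis deg 1.3 area 245
bar centre [  33.5 -106.7] size [89.5 32.1] axis deg 49.8 area 271
bar centre [  6.9 116. ] size [45.  84.3] axis deg 91.9 area 325
bar centre [199.  -44.2] size [ 43.2 112. ] axis deg 95.3 area 419
```

Request:
jog_arm --increments '[{"delta_pos":[1.5,0,0],"claw":0,"twist":[0,0,0]},{"delta_pos":[0,0,-3],"claw":0,"twist":[0,0,0]},{"delta_pos":[0,0,-3],"claw":0,"twist":[0,0,0]},{"delta_pos":[-2.1,-4.5,0],"claw":0,"twist":[0,0,0]},{"delta_pos":[-2.1,-4.5,0],"claw":0,"twist":[0,0,0]},{"delta_pos":[-2.1,-4.5,0],"claw":0,"twist":[0,0,0]},{"delta_pos":[-2.1,-4.5,0],"claw":0,"twist":[0,0,0]},{"delta_pos":[-2.1,-4.5,0],"claw":0,"twist":[0,0,0]},{"delta_pos":[0,0,0],"claw":0,"twist":[0,0,0]}]'

```text
time: 14.38
position: [0.6515, -0.0444, 0.0684]
tool_rot: [0.001, 0.046, 0.999, -0.0]
force: [0.3, 0.2, -0.2]
grip_width: -0.0002
```

```bash
python3 -c "
from h import *
where();bars(snapshot('scene'))"
```

```text
t 14.375 board xy mm [  67.6 -135.9] z 0.0684 tooly deg 89.7 tilt [ 0.001 -0.001 -1.   ] F [ 0.3  0.2 -0.2] w -0.00020277148589256528
bar centre [-65.7 -23.2] size [82.8 37.7] axis deg 5.1 area 245
bar centre [ 36.2 -71.5] size [159.5  57. ] axis deg 80.0 area 574
bar centre [ -4.4 -15.9] size [29.2 34.4] axis deg 90.1 area 90
bar centre [-8.4 79.1] size [162.2  62.5] axis deg 76.3 area 788
bar centre [30.9 24.9] size [21.5 48.3] axis deg 116.6 area 93
bar centre [199.3 -43.4] size [112.2  26.5] axis deg 85.9 area 399
```

Request:
jog_arm --increments '[{"delta_pos":[0,0,3],"claw":0,"twist":[0,0,0]},{"delta_pos":[0,0,2],"claw":0,"twist":[0,0,0]},{"delta_pos":[0,0,1],"claw":0,"twist":[0,0,0]},{"delta_pos":[0.55,0.55,0],"claw":0,"twist":[0,0,0]},{"delta_pos":[0.55,0.55,0],"claw":0,"twist":[0,0,0]},{"delta_pos":[0.55,0.5,0],"claw":0,"twist":[0,0,0]},{"delta_pos":[0.55,0.5,0],"claw":0,"twist":[0,0,0]}]'

```text
time: 15.3
position: [0.6323, -0.0181, 0.0093]
tool_rot: [0.002, 0.044, 0.999, -0.0]
force: [3.0, -1.0, -0.9]
grip_width: -0.0003
```

```bash
python3 -c "
from h import *
where()"
```

```text
t 15.3 board xy mm [  46.2 -111.3] z 0.0093 tooly deg 89.9 tilt [ 0.004 -0.    -1.   ] F [ 3.  -1.  -0.9] w -0.00031343925382037357
```

Request:
jog_arm --increments '[{"delta_pos":[0.55,0.38,0],"claw":0,"twist":[0,0,0]},{"delta_pos":[0.55,0.38,0],"claw":0,"twist":[0,0,0]},{"delta_pos":[0.55,0.38,0],"claw":0,"twist":[0,0,0]},{"delta_pos":[0.55,0.38,0],"claw":0,"twist":[0,0,0]},{"delta_pos":[0,0,0],"claw":0,"twist":[0,0,0]}]'

```text
time: 15.92
position: [0.6089, -0.0007, 0.0078]
tool_rot: [-0.001, 0.044, 0.999, 0.0]
force: [0.3, -1.3, -0.3]
grip_width: 0.0
```

```bash
python3 -c "
from h import *
where()"
```

```text
t 15.925 board xy mm [ 21.4 -96. ] z 0.0078 tooly deg 90.0 tilt [-0.002  0.001 -1.   ] F [ 0.3 -1.3 -0.3] w 1.033824059786907e-05
```

Request:
jog_arm --increments '[{"delta_pos":[-1.5,0,0],"claw":0,"twist":[0,0,0]},{"delta_pos":[0,0,-4],"claw":0,"twist":[0,0,0]},{"delta_pos":[0,0,-5],"claw":0,"twist":[0,0,0]},{"delta_pos":[0,0,-5],"claw":0,"twist":[0,0,0]},{"delta_pos":[5,-1.5,0],"claw":0,"twist":[0,0,0]},{"delta_pos":[5,-1.5,0],"claw":0,"twist":[0,0,0]},{"delta_pos":[5,-1.5,0],"claw":0,"twist":[0,0,0]},{"delta_pos":[5,-1.5,0],"claw":0,"twist":[0,0,0]},{"delta_pos":[5,-1.5,0],"claw":0,"twist":[0,0,0]},{"delta_pos":[0,0,0],"claw":0,"twist":[0,0,0]}]'

```text
time: 17.18
position: [0.3641, -0.0545, 0.1463]
tool_rot: [-0.003, 0.045, 0.999, 0.001]
force: [-0.3, 0.7, 0.2]
grip_width: -0.0001
```

```bash
python3 -c "
from h import *
where()
for n in('scene','top'):
    p=snapshot(n);print(n);bars(p)
    for nm,piv,cl in (('N',(-117.5,-32.5),0),('L',(0,150),-np.pi/2),('R',(0,-150),np.pi/2)):
        L,W,g=edges(p,piv,cl);g=cv2.GaussianBlur(g.astype(np.float32),(9,1),0);d=np.diff(g,axis=1);lo=(W[:-1]>-19)&(W[:-1]<-4);hi=(W[:-1]>4)&(W[:-1]<19);Wm=W[:-1]+.25
        a=Wm[lo][d[:,lo].argmin(1)];b=Wm[hi][d[:,hi].argmin(1)] if n=='scene' else Wm[hi][d[:,hi].argmax(1)]
        fit=lambda y:np.degrees(np.arctan(np.median([(y[j]-y[i])/(L[j]-L[i]) for i in range(0,20) for j in range(32,52)]))).round(1)
        print(nm,'edge angles',fit(a),fit(b),'offset',np.median(a),np.median(b))
p=snapshot('top')
cv2.imwrite('pics/final.png',cv2.resize(p['color'][85:240,95:385,::-1],None,fx=2.7,fy=2.7,interpolation=2))"
```

```text
t 17.175 board xy mm [-217.9 -170.8] z 0.1463 tooly deg 89.8 tilt [-0.006  0.002 -1.   ] F [-0.3  0.7  0.2] w -0.00014144072523662005
scene
bar centre [-65.3 -23.5] size [84.3 38.1] axis deg 1.3 area 252
bar centre [   5.9 -102.6] size [32.3 94.7] axis deg 92.1 area 269
bar centre [  8.4 116.4] size [32.5 85.5] axis deg 90.0 area 310
N edge angles 1.4 1.9 offset -8.75 13.25
L edge angles -0.8 0.8 offset -10.25 13.75
R edge angles 0.0 0.0 offset -18.25 18.25
top
bar centre [172.6 -49.9] size [154.5  56.6] axis deg 74.2 area 503
bar centre [ -3.7 108.9] size [29.2 87.9] axis deg 90.6 area 277
bar centre [  -6.3 -106.5] size [28.4 92.1] axis deg 96.0 area 307
bar centre [-76.1 -29.3] size [81.6 33.2] axis deg 6.2 area 299
N edge angles 1.0 2.5 offset -12.25 13.75
L edge angles -4.4 0.8 offset -15.75 11.25
R edge angles 1.5 2.8 offset -9.75 17.75
```

View pics/final.png

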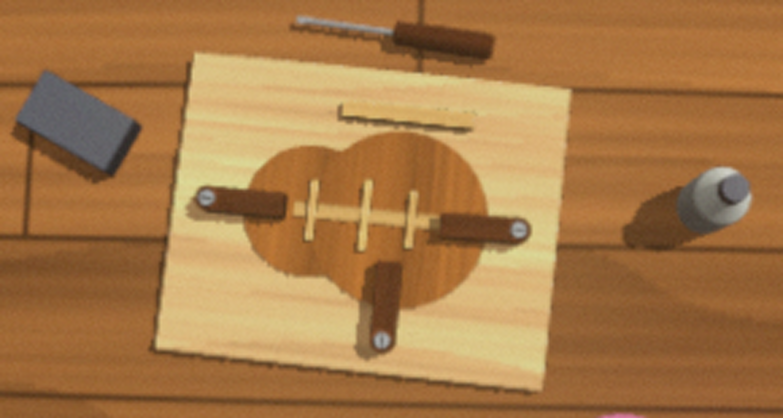

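```bash
python3 -c "
from bench import order
print(order.sign_off())"
```

```text
the job is handed in; nothing more can be done
None
```

All three turn-buttons now point in over the brown plate, each about 0–3° from square. I pushed them with the closed fingers acting as one, and handed the job in at about 17 s.

- **Pushing:** I pushed the left button, then the near one, trimmed the left, then pushed the right. The highest force I read during the pushes was about 3 N.
- **Final angles:** Bar edges in the two camera views gave:

| Button | Angle from square |
|---|---|
| Near | about +1 to +2.5° |
| Left | about 0° |
| Right | about +1 to +3° |

- **Disagreements:** One left-edge fit from the top view gave −4.4°, at odds with its other readings (−0.8 to +0.8°). The scene-view fit for the right button hit its search limit, so its value comes from the top view and the mask axes, one of which read +6°.
- **Fingertip height:** The first two passes at the left button went over the bar without turning it. The shut fingertips stand about 20–28 mm behind the reported TCP, not 8 mm ahead. I found this by comparing views and lowering in small steps.
- **Other objects:** In the last picture the plate, glue bottle, sanding block and screwdriver look unmoved, checked by eye only. The arm is clear of the work.

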